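# Close the instrument box and hold it in the reading corner

### The arm

A 7-joint arm with a two-finger parallel gripper is mounted at the origin on the work surface. World frame = base frame: x ahead of the robot, y to its left, z up, the work surface at z = 0. Lengths are in m, angles in rad, forces in N, time in s.
With the tool pointing down it reaches from about 0.4 to 0.85 m from the base axis. Payload 6.9 kg.
Tool frame: the origin (TCP) lies midway between the tips of the shut fingers; the grasp point (between the pads) lies behind it (ctrl.pinch_z is the z of the grasp point in the tool frame, in m); z points along the fingers, y is the line along which they close (so a half turn about z gives the same grasp; the last joint's range is limited). The gripper opens to 85 mm and grips with 20 to 120 N. Pads are 22 mm wide; open, the fingers measure 114 mm over their backs; the gripper's body (76 mm by 85 mm) begins 54 mm behind the grasp point. The pads swing forward as they close: fully open they stand 13 mm farther back than shut.
Start: joints at [1.224, 0.507, -0.238, 1.5, 0.126, 1.149, -0.155], TCP at [0.273, -0.562, 0.2] pointing down, gripper open.
Joint ranges: [-3.08, 3.08], [-0.24, 2.05], [-1.43, 1.35], [0, 2.5], [-1.52, 4.66], [0.17, 1.96], [-2.89, 2.89]. Speed limits (rad/s): [2.39, 2.39, 3.14, 3.14, 3.14, 3.14, 3.14].

### API

Orientations are given as a unit quaternion [w, x, y, z].
In Python, from station import ctrl, get_state, vision, ticket, models gives the robot as it stands. Calls block until the motion is done:
- ctrl.movep(position, orientation): joint-space move of the TCP to a pose.
- ctrl.movel(position, frame=None, max_speed=0.15): straight line of the TCP; frame=None keeps the orientation; max_speed is the mean speed in m/s.
- ctrl.set_joints(angles): joint-space move.
- ctrl.ungrasp() and ctrl.close_gripper(force=None): open the fingers fully, or close them until they stop; force is the grip in N (None keeps the last).
- ctrl.pause(seconds).
- ctrl.ik(position, orientation): joint angles nearest the present ones, or None.
- get_state(): the state.
- vision.grab_frame(name): name is "side" or "top"; returns (picture, depth): 420x560x3 uint8, blue, green, red; 420x560 float32, m along the optical axis (not along the pixel's ray), 0 where there is no reading.
- vision.camera_info(name): a dict with "mtx" (3x3 intrinsics, pixels), "R" (3x3) and "t" (3): a world point X has camera coordinates R X + t. Camera axes: x right, y down, z forward; pixel columns grow to the right and rows downward; lengths in m; the calibration is good to about 2 mm. A picture is of the moment at which its call begins. camera_info takes no time and is no camera call.
A pose or a line that the arm cannot do raises ctrl.Unreachable and nothing moves.
- ticket.close_job(): hands the job in; it is judged then, once.
Trained networks look in the newest picture that a camera, given by its name, has taken for a name from the list of things; names that differ only in an ending like _2 or _b are one class to them, and where a whole thing is asked for, a point or a joint stands for the part that bears it (a point fixed in the world has none). Each returns a list of dicts, best first, with "p" (0 to 1); they miss things now and then, are a little off and sometimes report something else, mostly with a low value. They report only what shows in the picture. A call takes as long as a camera call. They do not tell look-alikes from the thing itself.
- models.recognise(camera, target): "point" ([column, row] in pixels, amid what is visible of it).
- models.masks_of(camera, target): "mask" (420x560 bool, what is visible of it) and "point" ([column, row] in pixels, amid what is visible of it).
The state is a dict: "time": time; "qpos": joint angles; "qd": joint speeds; "tau": joint torques, N m; "tcp_pos": TCP position; "eef_rot": TCP orientation; "contact_force": force on the tool from outside, world axes, zero at the start; "wrist_torque": the same for the moment, N m; "width": finger opening in m; "gripper_force": force on a finger pad.
Only numpy, scipy, OpenCV 4.12 (cv2) and the standard library are available. Lean on these libraries where they do the work, as an engineer would, in place of code of your own. Each camera call takes 0.05 s, during which the arm holds its last target. There are 200 camera calls.

### The job

Put the loose lid on the open instrument box and press it down firmly against its stiff seal until it is fully home and level. Then bring the closed box, standing on the counter, square into the inside of the reading corner and press it firmly against both steel fences at once; finish while still holding it pressed there, without letting go. Leave the bottle, the paper roll and the bowl where they are.

Things in the scene. Friction and masses are not known exactly. Their poses are not given: they have to be found in the camera images.
- box_center (a point): centre (half-way up) of the open steel instrument box, loose on the counter: 100 (its x) x 70 (its y) x 40 mm high, 0.3 to 0.6 kg, walls 5 mm, mouth 90 x 60 mm. z up. The rim is 20 mm above this point. With the lid fully home the centre of the lid's handle is 39 mm above this point. Turned end for end it is the same box.
- lid_handle (a point): centre of the grey bar handle on the loose steel lid, which lies right way up on the counter (this point 27 mm above it). Handle 50 (x, along the lid's long side) x 14 (y) x 30 mm high: top 15 mm above the point, foot 15 mm below, in the middle of the lid's plate, 96 x 66 x 4 mm. z up. Fits the box either way round (half turn), not at a quarter turn.
- corner: reading corner fixed to the counter: two smooth steel fences, 12 mm thick, 34 mm high, at a right angle. Origin: inside corner at counter level, z up. The box goes on its -x, -y side, long side along either fence; if along x, its centre ends 50 mm to -x and 35 mm to -y. A black code reader, 36 x 36 x 54 mm high, stands outside, centred 55 mm to +x and +y.
- fence_x: the fence across the corner's x: its inner face is the plane x = 0 of the corner and it runs 120 mm from the corner towards -y (same origin and axes as the corner)
- fence_y: the fence across the corner's y: its inner face is the plane y = 0 of the corner and it runs 120 mm from the corner towards -x (same origin and axes as the corner)
- box: the same box, origin at the centre of its underside, which is smooth and slides easily (friction about 0.3). Inside the mouth a black rubber seal frame lies 4 mm below the rim; it yields only to a push of about 7 N, sinks 4 mm and stays down. A few instruments lie deep in the box, out of the lid's way.
- lid: the same lid, 0.13 to 0.21 kg, origin 27 mm below the handle's centre, under the plug. The plug is 8 mm deep below the plate, 86 x 56 mm, stepped to 79 x 49 mm in its lower half: 2 mm clearance a side in the mouth. When it first meets the seal the plate stands 4 mm above the rim; fully home the plate lies on the rim.
- bottle: bystander: amber bottle, 60 mm diameter, 130 mm high, origin under its centre
- roll: bystander: white paper roll standing on end, 84 mm diameter, 50 mm high, origin under its centre
- bowl: bystander: steel bowl, 90 mm diameter, 45 mm high, origin under its centre
Things that resemble listed ones, but are neither listed nor needed, are in the scene too. What is shaped like the lid but blue or green is not meant.

How it is judged:
On the way, in this order (a step that is already met when the one before it is completed fails the run):
1. the lid is pressed fully home and level on the box (z of lid_handle in the frame of box_center between 0.036 and 0.0405 m and x of lid_handle in the frame of box_center between -0.004 and 0.004 m and y of lid_handle in the frame of box_center between -0.004 and 0.004 m and angle between the z axis of lid_handle and the z axis of box_center, either way round below 0.035 rad and angle between the x axis of lid_handle and the x axis of box_center, either way round below 0.1 rad), for 0.2 s.
2. the closed box stands square in the corner, pressed on both fences (all of step 1 and ((angle between the x axis of box_center and the x axis of corner, either way round below 0.035 rad and x of box_center in the frame of corner between -0.054 and -0.046 m and y of box_center in the frame of corner between -0.039 and -0.031 m) or (angle between the x axis of box_center and the y axis of corner, either way round below 0.035 rad and x of box_center in the frame of corner between -0.039 and -0.031 m and y of box_center in the frame of corner between -0.054 and -0.046 m)) and angle between box_center's own z axis and vertical below 0.035 rad and height (world z) of box_center below 0.0235 m and contact force between box and fence_x above 1 N and contact force between box and fence_y above 1 N), for 0.2 s.
At the end, for the whole second after the job is handed in: Lid plate within 1.5 mm of the rim, level within 2 degrees; box still, on the counter, square in the corner (2 degrees, 4 mm), pressing each fence with over 1.5 N; robot still pushing or gripping box or lid (over 1 N); bottle, roll, bowl within 20 mm of their starts (all of step 1 and ((angle between the x axis of box_center and the x axis of corner, either way round below 0.035 rad and x of box_center in the frame of corner between -0.054 and -0.046 m and y of box_center in the frame of corner between -0.039 and -0.031 m) or (angle between the x axis of box_center and the y axis of corner, either way round below 0.035 rad and x of box_center in the frame of corner between -0.039 and -0.031 m and y of box_center in the frame of corner between -0.054 and -0.046 m)) and angle between box_center's own z axis and vertical below 0.035 rad and height (world z) of box_center below 0.0235 m and contact force between box and fence_x above 1.5 N and contact force between box and fence_y above 1.5 N and (contact force between any of the fingers, the arm and lid above 1 N or contact force between any of the fingers, the arm and box above 1 N) and linear speed of box below 0.01 m/s and distance of each of bottle, roll, bowl from where it was at the start of the episode below 0.02 m); the arm keeps its last pose, push and grip.
It fails at once if the bottle is moved or knocked (distance of bottle from where it was at the start of the episode above 0.02 m).
It fails at once if the roll is moved or knocked (distance of roll from where it was at the start of the episode above 0.02 m).
It fails at once if the bowl is moved or knocked (distance of bowl from where it was at the start of the episode above 0.02 m).
It also fails if it takes over 64 s, if anything falls off the work surface, if the arm or the gripper's body presses on something with over 40 N, if the wrist force passes 120 N, or if a joint passes its speed limit or range.

## Working session

There is one attempt and no reset: what is moved stays moved. The work goes in short steps, each a Python script; the robot and the scene stay as the last script left them, time stands still between calls to the robot, and variables do not carry over. Pictures are saved under pics/ and viewed, at most 10 in all, crops included, and the job is handed in when it is done.

```bash
mkdir -p pics; ls; cat > h.py <<'E'
import numpy as np, cv2
from station import ctrl, get_state, vision, ticket, models
def cloud(n):
    im,d=vision.grab_frame(n); c=vision.camera_info(n); K,R,t=map(np.array,(c["mtx"],c["R"],c["t"]))
    v,u=np.mgrid[:420,:560]
    P=np.stack([(u-K[0,2])/K[0,0]*d,(v-K[1,2])/K[1,1]*d,d],-1)
    W=(P-t)@R   # R^T (P-t)
    W[d==0]=np.nan
    return im,W
E
python3 - <<'E'
from h import *
for n in("top","side"):
    im,W=cloud(n); cv2.imwrite(f"pics/{n}0.png",im); np.savez(f"{n}0.npz",im=im,W=W)
    c=vision.camera_info(n); print(n,-np.array(c["R"]).T@c["t"])
    for k in("box","lid","corner","bottle","roll","bowl","fence_x","fence_y"):
        for r in models.masks_of(n,k):
            if r["p"]<.2: continue
            w=W[r["mask"]]; w=w[~np.isnan(w[:,0])]
            print(n,k,round(r["p"],2),np.round(r["point"]),r["mask"].sum(),np.median(w,0).round(3) if len(w) else None)
print(ctrl.pinch_z,get_state())
E
```

```text
pics
top [ 0.43367128 -0.08388764  1.29714866]
top box 0.81 [309. 212.] 1153 [ 0.49  -0.129  0.031]
top lid 0.71 [435. 207.] 993 [ 0.515 -0.442  0.012]
top lid 0.64 [373. 283.] 1041 [ 0.313 -0.285  0.013]
top lid 0.62 [454. 265.] 1068 [ 0.353 -0.49   0.013]
top lid 0.6 [379. 221.] 999 [ 0.469 -0.302  0.013]
top corner 0.78 [187. 165.] 996 [0.608 0.178 0.034]
top bottle 0.92 [338. 119.] 608 [ 0.71  -0.19   0.089]
top roll 0.69 [410. 130.] 995 [ 0.704 -0.368  0.049]
top bowl 0.62 [127. 256.] 1067 [0.377 0.328 0.021]
top bowl 0.42 [309. 213.] 1117 [ 0.487 -0.129  0.032]
top fence_x 0.88 [213. 167.] 336 [0.608 0.114 0.033]
top fence_x 0.62 [186. 190.] 300 [0.545 0.179 0.033]
top fence_y 0.88 [213. 167.] 336 [0.608 0.114 0.033]
top fence_y 0.62 [186. 190.] 300 [0.545 0.179 0.033]
side [ 0.114071   -1.13488853  0.73704164]
side box 0.72 [280. 225.] 839 [ 0.499 -0.145  0.028]
side lid 0.95 [230. 281.] 895 [ 0.311 -0.295  0.014]
side lid 0.92 [274. 342.] 1320 [ 0.35  -0.504  0.013]
side lid 0.87 [298. 264.] 705 [ 0.473 -0.314  0.014]
side lid 0.83 [340. 305.] 961 [ 0.512 -0.457  0.013]
side 
[... 471 characters left out ...]
6,  0.50749257, -0.23761426,  1.5001807 ,  0.12572911,
        1.1489013 , -0.15483175]), 'qd': array([ 5.98891044e-04, -5.75055561e-04,  3.32283269e-04, -9.30236016e-05,
        2.12581607e-04, -1.46066829e-03, -1.70003804e-03]), 'tau': array([-1.96054434e-04, -6.20341158e+01, -2.18467377e+00, -2.49958223e+01,
        1.39401999e-02,  2.08872138e-03, -9.94375739e-06]), 'tcp_pos': array([ 0.27286384, -0.56229041,  0.19968676]), 'eef_rot': array([ 1.26393677e-06,  9.74592261e-01,  2.23986437e-01, -4.13868102e-06]), 'contact_force': array([ 0.34197779, -0.32719287, -0.48626731]), 'wrist_torque': array([-0.00953308, -0.00692369, -0.02442726]), 'gripper_force': 0.0, 'width': 0.08517803257022839}
```

```bash
python3 - <<'E'
import cv2,numpy as np
im=cv2.imread("pics/top0.png"); cv2.imwrite("pics/topc.png",cv2.resize(im[90:310,90:500],None,fx=1.95,fy=1.95,interpolation=cv2.INTER_CUBIC))
im=cv2.imread("pics/side0.png"); cv2.imwrite("pics/sidec.png",cv2.resize(im[220:380,190:390],None,fx=3.7,fy=3.7,interpolation=cv2.INTER_CUBIC))
E
```

```text
(no output)
```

View pics/topc.png

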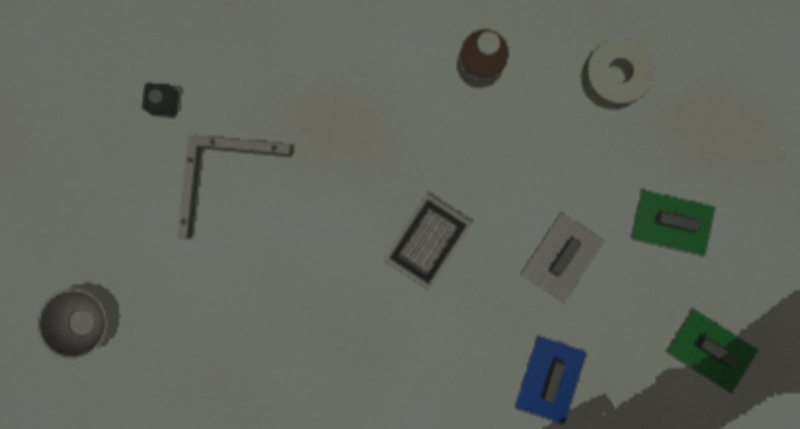

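View pics/sidec.png

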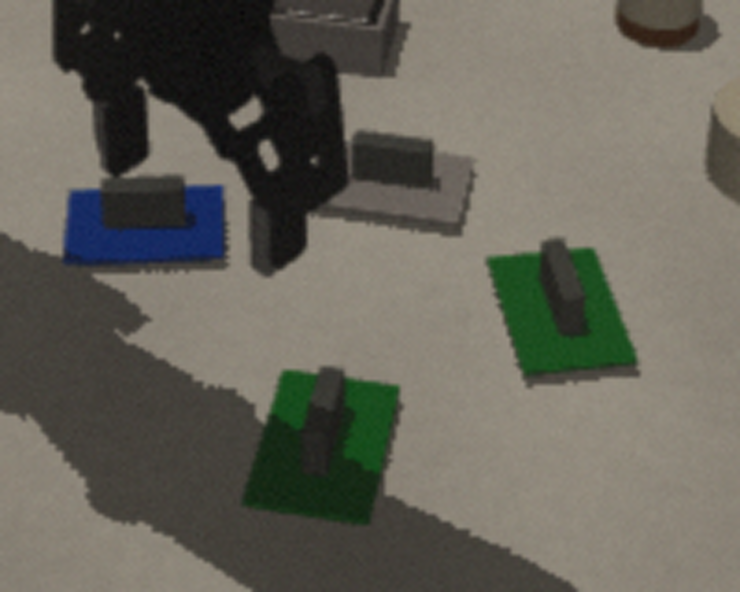

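The top picture shows four lid candidates: steel-grey (379,221), blue (373,283), green (435,207) and green (454,265). The grey one is the lid, and the side crop confirms it with its bare steel plate. The box is at (309,212). The corner is at (187,165), with its inside facing the robot and right.

```bash
cat > fit.py <<'E'
from h import *
def rect(P):
    (c,s,a)=cv2.minAreaRect(P[:,:2].astype(np.float32)*1000)
    a=np.radians(a); 
    if s[0]<s[1]: s=s[::-1]; a+=np.pi/2
    a=(a+np.pi/2)%np.pi-np.pi/2
    return np.round(np.array(c)/1000,4),np.round(s,1),round(a,3)
def near(W,c,r,z0,z1):
    P=W.reshape(-1,3); P=P[~np.isnan(P[:,0])]
    return P[(np.hypot(P[:,0]-c[0],P[:,1]-c[1])<r)&(P[:,2]>z0)&(P[:,2]<z1)]
def line(P):
    vx,vy,x,y=cv2.fitLine(P[:,:2].astype(np.float32),cv2.DIST_HUBER,0,1e-4,1e-4).ravel()
    return np.array([x,y]),np.array([vx,vy])
E
python3 - <<'E'
from fit import *
W=np.load("top0.npz")["W"]
f=lambda n,P:print(n,len(P),*rect(P),P.mean(0).round(4))
f("rim",near(W,(.49,-.129),.075,.035,.05))
f("boxall",near(W,(.49,-.129),.075,.02,.05))
f("handle",near(W,(.469,-.302),.06,.03,.055))
f("plate",near(W,(.469,-.302),.075,.006,.055))
P=near(W,(.6,.17),.16,.029,.04)
for n in("a","b"):
    pass
print(rect(P),len(P))
fx=P[(P[:,1]<.15)&(P[:,0]>.58)]; fy=P[(P[:,0]<.58)&(P[:,1]>.15)]
for n,Q in(("arm along y (fence_x)",fx),("arm along x (fence_y)",fy)): print(n,len(Q),line(Q),rect(Q))
for c in((.71,-.19),(.704,-.368),(.377,.328)): f("by",near(W,c,.07,.02,.2))
S=np.load("side0.npz")["W"]
f("S rim",near(S,(.49,-.129),.075,.035,.05)); f("S handle",near(S,(.469,-.302),.06,.03,.055))
E
```

```text
rim 510 [ 0.4875 -0.1278] [99.9 69.9] -0.566 [ 0.4874 -0.1282  0.0389]
boxall 637 [ 0.4876 -0.1278] [99.9 70. ] -0.568 [ 0.4878 -0.1282  0.0376]
handle 128 [ 0.47  -0.302] [49.8 14.6] -0.584 [ 0.4699 -0.3014  0.0416]
plate 1021 [ 0.473  -0.3044] [137.6 121. ] -1.207 [ 0.4702 -0.3016  0.016 ]
(array([0.6076, 0.1673]), array([182.5, 159.6]), np.float64(-0.869)) 503
arm along y (fence_x) 192 (array([0.6088385 , 0.10036643], dtype=float32), array([0.07621682, 0.9970913 ], dtype=float32)) (array([0.6087, 0.1002]), array([99.7, 12.8]), np.float64(1.489))
arm along x (fence_y) 176 (array([0.5243334 , 0.18309122], dtype=float32), array([ 0.9951906 , -0.09795707], dtype=float32)) (array([0.5356, 0.1829]), array([88.8, 13.5]), np.float64(-0.09))
by 592 [ 0.7204 -0.1943] [59.3 58.7] 0.378 [ 0.7128 -0.1919  0.0903]
by 903 [ 0.7062 -0.3693] [82.6 82.1] -0.11 [ 0.7043 -0.3676  0.0471]
by 555 [0.3796 0.3212] [88.4 86. ] 1.562 [0.3775 0.3303 0.0355]
S rim 295 [ 0.4961 -0.1336] [83.2 78. ] -0.563 [ 0.5023 -0.1353  0.0388]
S handle 167 [ 0.4707 -0.3043] [50.5 17.4] -0.554 [ 0.4698 -0.3063  0.0394]
```

```bash
cat >> h.py <<'E'
def q(psi): return [0,np.cos(psi/2),np.sin(psi/2),0]
def st(m=""):
    s=get_state(); print(m,"t%.1f"%s["time"],"tcp",s["tcp_pos"].round(4),"F",s["contact_force"].round(1),"w%.4f"%s["width"],"g%.0f"%s["gripper_force"],"M",s["wrist_torque"].round(2)); return s
E
python3 - <<'E'
from h import *
psi=-0.575
for p,a in (((.47,-.302,.1),psi),((.4875,-.128,.1),-.566),((.556,.139,.05),-.085)):
    for k in (0,np.pi,-np.pi):
        j=ctrl.ik(list(p),q(a+k)); print(p,k,None if j is None else np.round(j,2))
ctrl.movep([.47,-.302,.09],q(psi)); st("above")
ctrl.movel([.47,-.302,.0155],max_speed=.1); st("down")
ctrl.close_gripper(60); st("grip")
ctrl.movel([.47,-.302,.09],max_speed=.1); st("lift")
for n in("top","side"):
    im,W=cloud(n); cv2.imwrite(f"pics/{n}1.png",im); np.savez(f"{n}1.npz",im=im,W=W)
a=cv2.imread("pics/top1.png")[170:270,310:450];b=cv2.imread("pics/side1.png")[180:280,230:370]
cv2.imwrite("pics/g1.png",cv2.resize(np.vstack([a,b]),None,fx=3,fy=3))
E
```

```text
(0.47, -0.302, 0.1) 0 [ 0.54  0.5  -0.02  1.82  0.02  0.82 -1.63]
(0.47, -0.302, 0.1) 3.141592653589793 [ 1.01  0.59 -0.76  1.81  0.5   0.94  1.03]
(0.47, -0.302, 0.1) -3.141592653589793 [ 1.01  0.59 -0.76  1.81  0.5   0.94  1.03]
(0.4875, -0.128, 0.1) 0 [ 0.28  0.43 -0.1   1.95  0.06  0.76 -1.99]
(0.4875, -0.128, 0.1) 3.141592653589793 [ 0.75  0.53 -0.81  1.95  0.5   0.87  0.68]
(0.4875, -0.128, 0.1) -3.141592653589793 [ 0.75  0.53 -0.81  1.95  0.5   0.87  0.68]
(0.556, 0.139, 0.05) 0 [-0.06  0.6  -0.36  1.83  0.29  0.76 -2.23]
(0.556, 0.139, 0.05) 3.141592653589793 [ 0.27  0.74 -0.94  1.82  0.73  0.96  0.5 ]
(0.556, 0.139, 0.05) -3.141592653589793 [ 0.27  0.74 -0.94  1.82  0.73  0.96  0.5 ]
above t2.2 tcp [ 0.4698 -0.3031  0.0903] F [0.3 0.4 0.4] w0.0852 g0 M [-0.   -0.03  0.03]
down t3.1 tcp [ 0.4703 -0.3024  0.016 ] F [-0.1  0.3  0.2] w0.0855 g0 M [ 0.02 -0.03 -0.05]
grip t3.9 tcp [ 0.47   -0.302   0.0155] F [-0.2 -0.2 -0.3] w0.0000 g0 M [-0.03 -0.04 -0.05]
lift t4.8 tcp [ 0.4696 -0.3017  0.0895] F [-0.2  0.1  0.2] w0.0001 g0 M [ 0.03 -0.04  0.02]
```

View pics/g1.png

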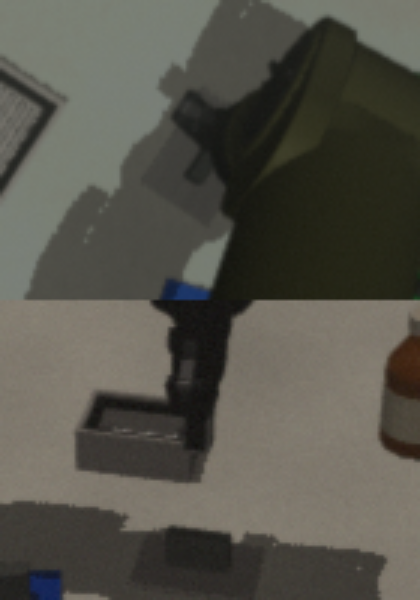

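The gripper closed on nothing, at width 0. I'll compare where the gripper shows in the cameras with its reported TCP.

```bash
python3 - <<'E'
from fit import *
s=get_state(); p=s["tcp_pos"]; print(p,s["eef_rot"])
for n in("top","side"):
    c=vision.camera_info(n); d=np.load(f"{n}1.npz"); W=d["W"]
    x=np.array(c["R"])@p+c["t"]; u=np.array(c["mtx"])@x; u=u[:2]/u[2]; print(n,"tcp px",u.round(1))
    P=near(W,(.47,-.302),.12,.07,.14); print("pts .07-.14 ",len(P),P.mean(0).round(3),P.min(0).round(3),P.max(0).round(3))
    for z in np.arange(.07,.2,.02):
        P=near(W,(.47,-.25),.12,z,z+.02)
        if len(P): print(round(z,2),len(P),np.median(P,0).round(3),P.min(0).round(3),P.max(0).round(3))
    H=near(W,(.469,-.302),.06,.03,.055); print("handle",len(H),rect(H) if len(H)>5 else "")
    im=d["im"].copy(); u=u.astype(int); cv2.drawMarker(im,u.tolist(),(0,0,255),0,8)
    cv2.imwrite(f"pics/{n}1m.png",cv2.resize(im[u[1]-60:u[1]+60,u[0]-80:u[0]+80],None,fx=3,fy=3))
a=[cv2.imread(f"pics/{n}1m.png") for n in("top","side")]
cv2.imwrite("pics/m1.png",cv2.resize(np.hstack(a),None,fx=.8,fy=.8))
E
```

```text
[ 0.46952712 -0.30167523  0.08920361] [-2.00829554e-04  9.58965229e-01 -2.83522657e-01 -7.42360553e-04]
top tcp px [383.3 221.3]<stdin>:6: RuntimeWarning: Mean of empty slice.
  ret = um.true_divide(
Traceback (most recent call last):
ValueError: zero-size array to reduction operation minimum which has no identity
```

```bash
python3 - <<'E'
from fit import *
p=get_state()["tcp_pos"]
a=[]
for n in("top","side"):
    c=vision.camera_info(n); d=np.load(f"{n}1.npz"); W=d["W"]
    x=np.array(c["R"])@p+c["t"]; u=np.array(c["mtx"])@x; u=(u[:2]/u[2]).astype(int); print(n,"tcp px",u,"W there",W[u[1],u[0]])
    for z in np.arange(.05,.4,.03):
        P=near(W,(.47,-.25),.2,z,z+.03)
        if len(P): print(round(z,2),len(P),np.median(P,0).round(3),P.min(0).round(3),P.max(0).round(3))
    H=near(W,(.469,-.302),.06,.03,.055); print("handle",len(H),rect(H) if len(H)>5 else "")
    im=d["im"].copy(); cv2.drawMarker(im,u.tolist(),(0,0,255),0,8)
    a.append(cv2.resize(np.clip(im[u[1]-70:u[1]+70,u[0]-65:u[0]+65]*1.7,0,255).astype(np.uint8),None,fx=3,fy=3))
cv2.imwrite("pics/m1.png",np.hstack(a))
E
```

```text
top tcp px [383 221] W there [ 0.46398469 -0.264291    0.2938171 ]
0.14 1 [ 0.47  -0.278  0.169] [ 0.47  -0.278  0.169] [ 0.47  -0.278  0.169]
0.17 30 [ 0.478 -0.268  0.187] [ 0.472 -0.277  0.17 ] [ 0.499 -0.254  0.198]
0.2 133 [ 0.494 -0.259  0.215] [ 0.477 -0.274  0.201] [ 0.511 -0.245  0.23 ]
0.23 48 [ 0.484 -0.268  0.243] [ 0.445 -0.281  0.23 ] [ 0.5   -0.263  0.26 ]
0.26 62 [ 0.468 -0.266  0.274] [ 0.445 -0.275  0.26 ] [ 0.495 -0.264  0.29 ]
0.29 38 [ 0.47  -0.264  0.316] [ 0.45  -0.285  0.292] [ 0.506 -0.261  0.32 ]
0.32 88 [ 0.48  -0.264  0.331] [ 0.454 -0.282  0.32 ] [ 0.503 -0.26   0.349]
0.35 39 [ 0.484 -0.267  0.362] [ 0.462 -0.283  0.351] [ 0.516 -0.263  0.379]
0.38 6 [ 0.514 -0.28   0.382] [ 0.51  -0.281  0.38 ] [ 0.517 -0.279  0.384]
handle 60 (array([ 0.46  , -0.2955]), array([25.5, 14. ]), np.float64(-0.557))
side tcp px [295 241] W there [ 0.51702135 -0.19025036  0.00289468]
0.11 62 [ 0.465 -0.311  0.134] [ 0.456 -0.319  0.121] [ 0.478 -0.301  0.139]
0.14 83 [ 0.464 -0.311  0.15 ] [ 0.445 -0.332  0.14 ] [ 0.485 -0.299  0.17 ]
0.17 134 [ 0.456 -0.327  0.189] [ 0.431 -0.354  0.17 ] [ 0.496 -0.285  0.2  ]
0.2 311 [ 0.448 -0.333  0.216] [ 0.426 -0.36   0.2  ] [ 0.493 -0.284  0.23 ]
0.23 253 [ 0.452 -0.333  0.251] [ 0.432 -0.342  0.23 ] [ 0.499 -0.298  0.26 ]
0.26 490 [ 0.455 -0.333  0.276] [ 0.431 -0.342  0.26 ] [ 0.503 -0.293  0.29 ]
0.29 485 [ 0.456 -0.331  0.302] [ 0.428 -0.345  0.29 ] [ 0.507 -0.281  0.32 ]
0.32 559 [ 0.454 -0.335  0.335] [ 0.428 -0.345  0.32 ] [ 0.509 -0.286  0.35 ]
0.35 573 [ 0.454 -0.334  0.365] [ 0.43  -0.344  0.35 ] [ 0.502 -0.289  0.38 ]
0.38 599 [ 0.454 -0.335  0.395] [ 0.429 -0.344  0.38 ] [ 0.505 -0.286  0.41 ]
handle 172 (array([ 0.471 , -0.3044]), array([49.6, 18.5]), np.float64(-0.584))
```

View pics/m1.png

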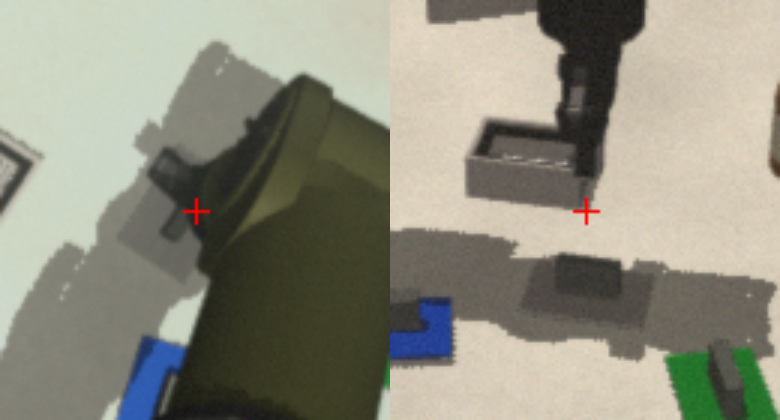

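The side crop shows the shut fingertips near pixel (292,229). The reported TCP projects to (295,241). The lowest finger depth reading is z≈0.12 against a reported 0.089. The real tip seems to be about 30 mm higher than reported, so the fingers closed above the handle. I'll check by touching the handle top, which is at z=0.042.

```bash
python3 - <<'E'
from h import *
ctrl.movel([.47,-.302,.02],max_speed=.12); s=st(); f0=s["contact_force"][2]
for z in np.arange(.016,-.03,-.002):
    try: ctrl.movel([.47,-.302,z],max_speed=.03)
    except ctrl.Unreachable: print("unreachable",z);break
    s=get_state()
    if abs(s["contact_force"][2]-f0)>3: break
st("touch cmd %.3f"%z)
E
```

```text
t5.6 tcp [ 0.4703 -0.3022  0.0203] F [ 0.3  0.3 -0.9] w0.0002 g0 M [-0.01  0.04  0.04]
touch cmd 0.010 t6.6 tcp [ 0.4702 -0.3022  0.0105] F [-0.   0.6  6.8] w0.0002 g3 M [0.17 0.3  0.  ]
```

Contact came at a reported z of 0.0105, so the true tip is reported + 0.0315. I'll regrasp with that offset.

```bash
python3 - <<'E'
from h import *
ctrl.movel([.47,-.302,.04],max_speed=.15)
ctrl.ungrasp()
ctrl.movel([.47,-.302,-.0145],max_speed=.12); st("down")
ctrl.close_gripper(60); st("grip")
ctrl.movel([.47,-.302,.06],max_speed=.1); st("lift")
for n in("top","side"):
    im,W=cloud(n); np.savez(f"{n}2.npz",im=im,W=W)
    i=np.clip(im*1.6,0,255).astype(np.uint8); cv2.imwrite(f"pics/{n}2.png",i)
a=cv2.imread("pics/top2.png")[160:280,310:450];b=cv2.imread("pics/side2.png")[180:300,230:370]
cv2.imwrite("pics/g2.png",cv2.resize(np.hstack([a,b]),None,fx=2.8,fy=2.8))
E
```

```text
down t8.4 tcp [ 0.4701 -0.3021 -0.0143] F [0.3 0.4 0.2] w0.0853 g0 M [-0.02  0.02  0.02]
grip t9.0 tcp [ 0.4702 -0.3021 -0.0142] F [0.3 0.2 4.3] w0.0127 g60 M [ 0.04  0.15 -0.01]
lift t9.9 tcp [ 0.4695 -0.3017  0.0594] F [-0.3  0.4 -3.5] w0.0133 g59 M [-0.01  0.03 -0.  ]
```

View pics/g2.png

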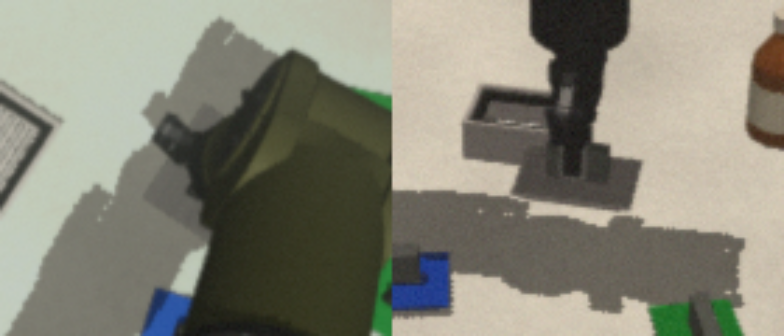

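The lid is held: the plate shows under the fingers around side pixel (285,245), and the width is 13 mm. Next I'll measure the plate from the side camera and get the box pose in the same view, so camera bias cancels.

```bash
python3 - <<'E'
from fit import *
for n in("side","top"):
    W=np.load(f"{n}2.npz")["W"]
    P=near(W,(.47,-.302),.075,.07,.096)
    if len(P)<20: print(n,len(P)); continue
    A=np.c_[P[:,:2]-[.4695,-.3017],np.ones(len(P))]; k=np.linalg.lstsq(A,P[:,2],rcond=None)[0]
    Q=P[abs(P[:,2]-A@k)<.003]; A=np.c_[Q[:,:2]-[.4695,-.3017],np.ones(len(Q))]; k=np.linalg.lstsq(A,Q[:,2],rcond=None)[0]
    print(n,len(P),len(Q),"plane",k.round(4),rect(Q))
W=np.load("side2.npz")["W"]; print("box floor/rim side", rect(near(W,(.4875,-.128),.075,.034,.05)))
W=np.load("top2.npz")["W"]; print("box rim top", rect(near(W,(.4875,-.128),.075,.033,.05)))
W=np.load("side0.npz")["W"];P=near(W,(.4875,-.128),.09,.037,.05);print("side0",rect(P),P[:,2].mean())
E
```

```text
side 635 545 plane [0.0026 0.0074 0.086 ] (array([ 0.4703, -0.3037]), array([96.5, 69.6]), np.float64(-0.583))
top 375 296 plane [0.001  0.0193 0.0853] (array([ 0.4695, -0.3016]), array([94.8, 65.3]), np.float64(-0.572))
box floor/rim side (array([ 0.4797, -0.1236]), array([80.4, 78.3]), np.float64(-0.558))
box rim top (array([ 0.4878, -0.128 ]), array([100.2,  70.1]), np.float64(-0.571))
side0 (array([ 0.4962, -0.1336]), array([82.9, 78.3]), np.float64(-0.558)) 0.039753168012129234
```

```bash
python3 - <<'E'
from h import *
b=[.4877,-.1280]
ctrl.movep([*b,.045],q(-.568)); ctrl.movel([*b,.029],max_speed=.08); s=st("above"); f0=s["contact_force"]
for z in np.arange(.0265,.0195,-.001):
    ctrl.movel([*b,z],max_speed=.03); s=st("%.4f"%z)
    if s["contact_force"][2]-f0[2]>5: break
E
```

```text
above t11.1 tcp [ 0.4872 -0.1291  0.0286] F [ 0.9 -0.5 -2.3] w0.0129 g59 M [-0.05  0.01  0.01]
0.0265 t11.4 tcp [ 0.4877 -0.1282  0.0266] F [-0.7  0.2 -2.7] w0.0131 g59 M [ 0.01 -0.01 -0.05]
0.0255 t11.6 tcp [ 0.4877 -0.128   0.0256] F [-0.2  0.9 -1.4] w0.0129 g59 M [0.02 0.01 0.07]
0.0245 t11.9 tcp [ 0.4877 -0.128   0.0245] F [ 0.2 -0.3 -2.2] w0.0126 g59 M [ 0.01 -0.    0.06]
0.0235 t12.1 tcp [ 0.4877 -0.128   0.0234] F [-0.   0.  -2.3] w0.0130 g59 M [-0.03 -0.04 -0.02]
0.0225 t12.4 tcp [ 0.4877 -0.128   0.0224] F [-0.3  0.  -2.1] w0.0127 g59 M [-0.02  0.02  0.02]
0.0215 t12.6 tcp [ 0.4878 -0.128   0.0215] F [ 0.4 -0.2 -1.5] w0.0129 g59 M [ 0.06  0.04 -0.03]
0.0205 t12.9 tcp [ 0.4878 -0.128   0.0207] F [0.5 1.3 2.9] w0.0130 g59 M [0.04 0.16 0.04]
```

Free entry, with the seal met at about 0.021 as expected. Pressing home.

```bash
python3 - <<'E'
from h import *
b=[.4877,-.1280]
for z in np.arange(.0195,.010,-.001):
    ctrl.movel([*b,z],max_speed=.03); s=st("%.4f"%z)
    if s["contact_force"][2]>20: break
ctrl.pause(.3); st("hold")
E
```

```text
0.0195 t13.1 tcp [ 0.4878 -0.128   0.0196] F [-0.1  0.5  3.9] w0.0126 g59 M [0.05 0.16 0.  ]
0.0185 t13.4 tcp [ 0.4878 -0.1281  0.0185] F [-0.4  1.   3.2] w0.0127 g59 M [-0.09  0.15  0.  ]
0.0175 t13.6 tcp [ 0.4878 -0.128   0.0178] F [-2.1  0.2  8.1] w0.0129 g60 M [ 0.01  0.33 -0.03]
0.0165 t13.9 tcp [ 0.4879 -0.128   0.0178] F [-4.7  1.8 19.3] w0.0126 g62 M [ 0.17  0.98 -0.06]
0.0155 t14.1 tcp [ 0.4879 -0.128   0.0177] F [-6.7  2.2 31.3] w0.0132 g64 M [ 0.36  1.65 -0.03]
hold t14.4 tcp [ 0.4879 -0.128   0.0177] F [-6.6  1.3 32. ] w0.0128 g64 M [0.39 1.68 0.05]
```

```bash
cat >> h.py <<'E'
A=-.085; N=np.array([np.cos(A),np.sin(A)]); M=np.array([-np.sin(A),np.cos(A)])
def nm(n,m): return n*N+m*M
E
python3 - <<'E'
from h import *
zc=.0172
ctrl.movel([.4877,-.128,zc],max_speed=.03); st("relaxed")
p0=np.array([.4877,-.128]); p1=nm(.522,.166)
for f in (.25,.5,.75,1):
    ctrl.movel([*(p0+f*(p1-p0)),zc],q(-.568+min(1,f/.75)*(A+.568)),max_speed=.08); s=st(f)
ctrl.pause(.2); st("end")
for n in("top","side"):
    im,W=cloud(n); np.savez(f"{n}3.npz",im=im,W=W)
    i=np.clip(im*1.6,0,255).astype(np.uint8); cv2.imwrite(f"pics/{n}3.png",i)
a=cv2.imread("pics/top3.png")[110:230,150:290];b=cv2.imread("pics/side3.png")[110:230,210:350]
cv2.imwrite("pics/g3.png",cv2.resize(np.hstack([a,b]),None,fx=2.8,fy=2.8))
E
```

```text
relaxed t14.7 tcp [ 0.4879 -0.128   0.0178] F [-2.3  1.  13.6] w0.0127 g61 M [0.09 0.7  0.03]
0.25 t15.6 tcp [ 0.5005 -0.0668  0.0178] F [-0.1 -2.8 10.6] w0.0131 g60 M [-0.58  0.16  0.07]
0.5 t16.5 tcp [ 0.512  -0.0046  0.0178] F [-0.4 -2.5 11.8] w0.0129 g60 M [-0.62  0.19  0.1 ]
0.75 t17.5 tcp [0.5236 0.0576 0.0178] F [-0.8 -3.2 11.1] w0.0126 g61 M [-0.78  0.19  0.04]
1 t18.4 tcp [0.5351 0.1197 0.0178] F [-1.5 -4.2 11.4] w0.0127 g61 M [-0.94  0.24  0.07]
end t18.6 tcp [0.535  0.1197 0.0178] F [-1.9 -4.4 12.1] w0.0129 g61 M [-0.94  0.22  0.06]
```

View pics/g3.png

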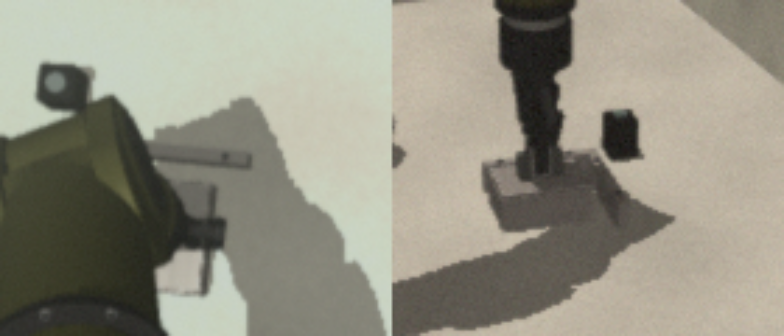

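The lid moved the closed box with it, and it now stands square about 2 cm short of both fences. Pressing in now, watching force.

```bash
python3 - <<'E'
from h import *
zc=.0172
def go(n,m,v=.03):
    ctrl.movel([*nm(n,m),zc],q(A),max_speed=v); s=get_state(); F=s["contact_force"]; p=s["tcp_pos"][:2]
    print("cmd %.4f %.4f act %.4f %.4f Fn %.1f Fm %.1f Fz %.1f t%.1f M"%(n,m,p@N,p@M,F[:2]@N,F[:2]@M,F[2],s["time"]),s["wrist_torque"].round(2)); return F[:2]@N,F[:2]@M
n,m=.534,.166; go(n,m)
while n<.555:
    n+=.0015; 
    if go(n,m)[0]<-9: break
m=.178; go(n,m)
while m<.200:
    m+=.0015
    if go(n,m)[1]<-9: break
ctrl.pause(.3); go(n,m)
E
```

```text
cmd 0.5340 0.1660 act 0.5322 0.1659 Fn -9.3 Fm -0.7 Fz 18.0 t19.3 M [-0.12  1.64  0.05]
cmd 0.5355 0.1660 act 0.5330 0.1660 Fn -9.8 Fm -1.2 Fz 19.0 t19.5 M [-0.1   1.97 -0.05]
cmd 0.5355 0.1780 act 0.5361 0.1760 Fn -2.4 Fm -4.7 Fz 13.9 t20.1 M [-1.15  0.44 -0.01]
cmd 0.5355 0.1795 act 0.5362 0.1768 Fn -2.5 Fm -7.3 Fz 12.9 t20.3 M [-1.51  0.49  0.06]
cmd 0.5355 0.1810 act 0.5363 0.1781 Fn -1.2 Fm -7.2 Fz 13.2 t20.6 M [-1.55  0.44  0.06]
cmd 0.5355 0.1825 act 0.5365 0.1796 Fn -1.0 Fm -7.9 Fz 13.2 t20.8 M [-1.51  0.34 -0.03]
cmd 0.5355 0.1840 act 0.5366 0.1811 Fn 0.6 Fm -7.0 Fz 12.5 t21.1 M [-1.51  0.34 -0.  ]
cmd 0.5355 0.1855 act 0.5366 0.1827 Fn -0.3 Fm -7.6 Fz 13.1 t21.3 M [-1.51  0.25 -0.01]
cmd 0.5355 0.1870 act 0.5367 0.1842 Fn -0.8 Fm -8.1 Fz 11.3 t21.6 M [-1.55  0.23 -0.04]
cmd 0.5355 0.1885 act 0.5367 0.1857 Fn 1.2 Fm -7.4 Fz 12.0 t21.8 M [-1.5   0.2  -0.08]
cmd 0.5355 0.1900 act 0.5367 0.1869 Fn -1.2 Fm -8.9 Fz 12.6 t22.1 M [-1.62  0.21 -0.06]
cmd 0.5355 0.1915 act 0.5367 0.1884 Fn -0.2 Fm -7.6 Fz 12.9 t22.3 M [-1.57  0.24  0.  ]
cmd 0.5355 0.1930 act 0.5368 0.1886 Fn -1.3 Fm -10.7 Fz 13.3 t22.6 M [-2.25  0.26  0.13]
cmd 0.5355 0.1930 act 0.5368 0.1886 Fn -0.0 Fm -11.0 Fz 13.1 t23.1 M [-2.27  0.3   0.11]
```

```bash
python3 - <<'E'
from h import *
zc=.0172
def go(n,m,v=.03):
    ctrl.movel([*nm(n,m),zc],q(A),max_speed=v); s=get_state(); F=s["contact_force"]; p=s["tcp_pos"][:2]
    print("cmd %.4f %.4f act %.4f %.4f Fn %.1f Fm %.1f Fz %.1f t%.1f M"%(n,m,p@N,p@M,F[:2]@N,F[:2]@M,F[2],s["time"]),s["wrist_torque"].round(2)); return F[:2]@N,F[:2]@M
n,m=.540,.193; go(n,m)
while n<.556:
    n+=.0015
    if go(n,m)[0]<-14: break
for i in range(6):
    if go(n,m)[1]<-15: break
    m+=.001
ctrl.pause(.3); go(n,m); st()
for k in("top","side"):
    im,W=cloud(k); np.savez(f"{k}4.npz",im=im,W=W)
    cv2.imwrite(f"pics/{k}4.png",np.clip(im*1.6,0,255).astype(np.uint8))
a=cv2.imread("pics/top4.png")[110:230,150:290];b=cv2.imread("pics/side4.png")[110:230,210:350]
cv2.imwrite("pics/g4.png",cv2.resize(np.hstack([a,b]),None,fx=2.8,fy=2.8))
E
```

```text
cmd 0.5400 0.1930 act 0.5369 0.1884 Fn -12.4 Fm -11.3 Fz 24.4 t23.4 M [-2.07  2.53  0.11]
cmd 0.5415 0.1930 act 0.5370 0.1885 Fn -16.8 Fm -12.1 Fz 28.6 t23.7 M [-1.92  3.28  0.09]
cmd 0.5415 0.1930 act 0.5370 0.1885 Fn -16.4 Fm -12.1 Fz 29.1 t23.9 M [-1.98  3.24  0.04]
cmd 0.5415 0.1940 act 0.5370 0.1885 Fn -16.8 Fm -14.2 Fz 30.1 t24.2 M [-2.37  3.34  0.06]
cmd 0.5415 0.1950 act 0.5370 0.1884 Fn -17.1 Fm -16.7 Fz 31.4 t24.4 M [-2.76  3.36  0.1 ]
cmd 0.5415 0.1950 act 0.5370 0.1884 Fn -17.4 Fm -17.6 Fz 30.8 t25.0 M [-2.81  3.37  0.14]
 t25.0 tcp [0.5511 0.1422 0.0179] F [-18.9 -16.   30.8] w0.0131 g63 M [-2.81  3.37  0.14]
```

View pics/g4.png

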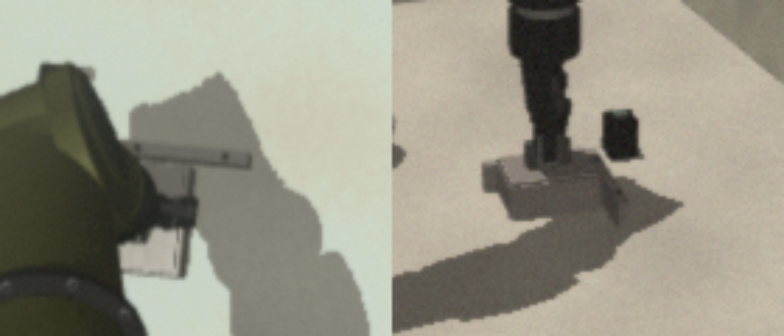

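Both axes have stalled: act n=.537, about 5 mm short of my estimate, while m matches. I'll measure the box edge and yaw against the fence in this picture.

```bash
python3 - <<'E'
from fit import *
W=np.load("top4.npz")["W"]
P=near(W,(.6,.12),.16,.028,.052); 
C=np.c_[P[:,:2]@N,P[:,:2]@M,P[:,2]]
# box right (-m) edge side strips: bin by m and list n ranges at lid height / fence height
for a in np.arange(.09,.175,.008):
    b=C[(C[:,1]>=a)&(C[:,1]<a+.008)]
    r=lambda q:(q[:,0].min().round(4),q[:,0].max().round(4),len(q)) if len(q) else None
    print(round(a,3),"box z>.0375",r(b[(b[:,2]>.0375)&(b[:,0]<.6)]),"fence",r(b[(b[:,2]<.0375)&(b[:,0]>.583)]))
L=P[(P[:,2]>.0375)]; L=L[(L[:,:2]@N)<.598]
print("lid rect",rect(L)); c=rect(L)[0]; print("nm",c@N,c@M, "z",np.percentile(L[:,2],[5,50,95]))
F0=np.load("top0.npz")["W"]; 
P=near(F0,(.6,.17),.16,.029,.04); C=P[:,:2]@np.c_[N,M]
for nme,sel in(("fence_x",(C[:,1]<.19)&(C[:,0]>.585)),("fence_y",(C[:,0]<.57)&(C[:,1]>.21))):
    print(nme,rect(P[sel]), (rect(P[sel])[0]@N).round(4),(rect(P[sel])[0]@M).round(4))
E
```

```text
0.09 box z>.0375 None fence None
0.098 box z>.0375 (np.float64(0.5982), np.float64(0.5982), 1) fence (np.float64(0.5933), np.float64(0.6039), 8)
0.106 box z>.0375 (np.float64(0.5979), np.float64(0.5979), 1) fence (np.float64(0.593), np.float64(0.6039), 14)
0.114 box z>.0375 (np.float64(0.5966), np.float64(0.5996), 2) fence (np.float64(0.5922), np.float64(0.6028), 14)
0.122 box z>.0375 (np.float64(0.5961), np.float64(0.5988), 3) fence (np.float64(0.5922), np.float64(0.6045), 13)
0.13 box z>.0375 (np.float64(0.5958), np.float64(0.5958), 1) fence (np.float64(0.5935), np.float64(0.6044), 13)
0.138 box z>.0375 (np.float64(0.5923), np.float64(0.5926), 2) fence (np.float64(0.593), np.float64(0.6034), 12)
0.146 box z>.0375 (np.float64(0.4882), np.float64(0.5836), 31) fence (np.float64(0.5863), np.float64(0.6025), 16)
0.154 box z>.0375 (np.float64(0.4871), np.float64(0.5958), 96) fence (np.float64(0.5922), np.float64(0.6044), 15)
0.162 box z>.0375 (np.float64(0.4865), np.float64(0.5923), 92) fence (np.float64(0.5935), np.float64(0.6041), 12)
0.17 box z>.0375 (np.float64(0.4863), np.float64(0.5946), 92) fence (np.float64(0.5922), np.float64(0.6031), 15)
lid rect (array([0.5538, 0.1109]), array([113.8,  95. ]), np.float64(-0.113))
nm 0.5423854487165805 0.157515951638282 z [0.03865748 0.04372397 0.04832067]
fence_x (array([0.6083, 0.0943]), array([87.8, 12.8]), np.float64(1.489)) 0.5981 0.1456
fence_y (array([0.5393, 0.1826]), array([96.2, 13.5]), np.float64(-0.09)) 0.5219 0.2277
```

The box is 5 mm short of fence_x, held by friction: down force rises to 30 N as I push. I'll regulate down force to about 6 N and finish n first, then m.

```bash
cat > push.py <<'E'
from h import *
Z=[.0172]
def go(n,m,v=.03,fz=6):
    ctrl.movel([*nm(n,m),Z[0]],q(A),max_speed=v); s=get_state(); F=s["contact_force"]; p=s["tcp_pos"][:2]
    print("cmd %.4f %.4f %.4f act %.4f %.4f z%.4f Fn %.1f Fm %.1f Fz %.1f t%.1f"%(n,m,Z[0],p@N,p@M,s["tcp_pos"][2],F[:2]@N,F[:2]@M,F[2],s["time"]))
    Z[0]+=np.clip((F[2]-fz)*6e-5,-.0008,.0008); return F[:2]@N,F[:2]@M,p@N
E
python3 - <<'E'
from push import *
n,m=.5415,.191
for i in range(4): go(n,m)
last=0
while n<.556:
    fn,fm,a=go(n,m)
    if fn<-13 and a>.5405 and a-last<.0003: break
    if fn>-20: n+=.001
    last=a
for i in range(3): go(n,m)
print(n,m,Z)
E
```

```text
cmd 0.5415 0.1910 0.0172 act 0.5386 0.1886 z0.0178 Fn -12.3 Fm -7.0 Fz 22.4 t25.4
cmd 0.5415 0.1910 0.0180 act 0.5389 0.1885 z0.0178 Fn -8.5 Fm -6.0 Fz 13.2 t25.6
cmd 0.5415 0.1910 0.0184 act 0.5390 0.1885 z0.0179 Fn -7.1 Fm -6.0 Fz 11.7 t25.9
cmd 0.5415 0.1910 0.0188 act 0.5390 0.1885 z0.0180 Fn -6.4 Fm -6.4 Fz 6.8 t26.1
cmd 0.5415 0.1910 0.0188 act 0.5390 0.1885 z0.0180 Fn -6.3 Fm -5.9 Fz 7.5 t26.4
cmd 0.5425 0.1910 0.0189 act 0.5398 0.1885 z0.0180 Fn -6.7 Fm -4.7 Fz 6.8 t26.6
cmd 0.5435 0.1910 0.0190 act 0.5408 0.1885 z0.0180 Fn -6.5 Fm -5.0 Fz 7.1 t26.9
cmd 0.5445 0.1910 0.0190 act 0.5418 0.1885 z0.0180 Fn -6.4 Fm -4.9 Fz 5.9 t27.1
cmd 0.5455 0.1910 0.0190 act 0.5428 0.1885 z0.0180 Fn -7.1 Fm -5.1 Fz 6.4 t27.4
cmd 0.5465 0.1910 0.0190 act 0.5437 0.1885 z0.0180 Fn -6.6 Fm -4.6 Fz 5.5 t27.6
cmd 0.5475 0.1910 0.0190 act 0.5444 0.1886 z0.0180 Fn -7.9 Fm -5.1 Fz 6.3 t27.9
cmd 0.5485 0.1910 0.0190 act 0.5444 0.1885 z0.0180 Fn -10.9 Fm -6.1 Fz 9.3 t28.1
cmd 0.5495 0.1910 0.0192 act 0.5443 0.1885 z0.0180 Fn -12.0 Fm -4.7 Fz 10.2 t28.4
cmd 0.5505 0.1910 0.0195 act 0.5443 0.1885 z0.0181 Fn -14.4 Fm -5.1 Fz 11.9 t28.6
cmd 0.5505 0.1910 0.0198 act 0.5444 0.1885 z0.0183 Fn -14.2 Fm -5.3 Fz 9.7 t28.9
cmd 0.5505 0.1910 0.0201 act 0.5444 0.1885 z0.0183 Fn -13.9 Fm -4.9 Fz 7.8 t29.1
cmd 0.5505 0.1910 0.0202 act 0.5444 0.1885 z0.0183 Fn -12.6 Fm -5.1 Fz 6.3 t29.4
0.5505 0.191 [np.float64(0.020186366175358957)]
```

At fence_x now, stalled at n=.5444. Next I'll increase m, restore some down force and check.

```bash
python3 - <<'E'
from push import *
Z[0]=.0201
n,m=.5505,.191
for i in range(5):
    m+=.001; go(n,m,fz=14)
for i in range(4): go(n,m,fz=14)
ctrl.pause(.5); st("hold")
from fit import near,rect
for k in("top","side"):
    im,W=cloud(k); np.savez(f"{k}5.npz",im=im,W=W)
    cv2.imwrite(f"pics/{k}5.png",np.clip(im*1.6,0,255).astype(np.uint8))
a=cv2.imread("pics/top5.png")[110:230,150:290];b=cv2.imread("pics/side5.png")[110:230,210:350]
cv2.imwrite("pics/g5.png",cv2.resize(np.hstack([a,b]),None,fx=2.8,fy=2.8))
W=np.load("side5.npz")["W"]; c=nm(.5424,.1865)
P=near(W,c,.056,.036,.052)
k=np.array([0,0,np.median(P[:,2])])
for i in range(4):
    X=np.c_[P[:,:2]-c,np.ones(len(P))]; g=abs(P[:,2]-X@k)<.002; k=np.linalg.lstsq(X[g],P[g,2],rcond=None)[0]
print("plate plane",k.round(4),g.sum())
W=np.load("top5.npz")["W"]; P=near(W,c,.075,.04,.05); C=P[:,:2]@np.c_[N,M]; P=P[C[:,0]<.5925]; C=P[:,:2]@np.c_[N,M]
e=[]
for a in np.arange(.495,.585,.005):
    q_=C[(C[:,0]>a)&(C[:,0]<a+.005),1]
    if len(q_)>3: e.append((a,q_.min()))
e=np.array(e); print("-m edge slope (yaw rel A)",np.polyfit(e[:,0],e[:,1],1).round(4), e[:,1].round(4))
E
```

```text
cmd 0.5505 0.1920 0.0201 act 0.5444 0.1885 z0.0183 Fn -14.4 Fm -6.8 Fz 8.2 t29.6
cmd 0.5505 0.1930 0.0198 act 0.5443 0.1884 z0.0182 Fn -14.8 Fm -9.1 Fz 12.5 t29.9
cmd 0.5505 0.1940 0.0197 act 0.5443 0.1884 z0.0183 Fn -15.5 Fm -12.2 Fz 13.7 t30.1
cmd 0.5505 0.1950 0.0196 act 0.5443 0.1885 z0.0183 Fn -15.1 Fm -15.3 Fz 15.6 t30.4
cmd 0.5505 0.1960 0.0197 act 0.5443 0.1885 z0.0183 Fn -14.9 Fm -16.1 Fz 16.2 t30.6
cmd 0.5505 0.1960 0.0199 act 0.5443 0.1885 z0.0184 Fn -15.2 Fm -16.1 Fz 14.2 t30.9
cmd 0.5505 0.1960 0.0199 act 0.5443 0.1885 z0.0184 Fn -14.7 Fm -15.7 Fz 14.4 t31.1
cmd 0.5505 0.1960 0.0199 act 0.5443 0.1885 z0.0183 Fn -14.3 Fm -15.3 Fz 14.6 t31.4
cmd 0.5505 0.1960 0.0200 act 0.5443 0.1885 z0.0184 Fn -13.4 Fm -16.1 Fz 14.2 t31.6
hold t32.1 tcp [0.5584 0.1416 0.0184] F [-15.9 -14.7  13.8] w0.0131 g61 M [-3.01  3.09  0.17]
plate plane [-0.0192 -0.0112  0.0452] 189
-m edge slope (yaw rel A) [0.006  0.1495] [0.1521 0.1527 0.1508 0.1541 0.1521 0.1529 0.153  0.154  0.152  0.1554
 0.1531 0.1515 0.152 ]
```

View pics/g5.png

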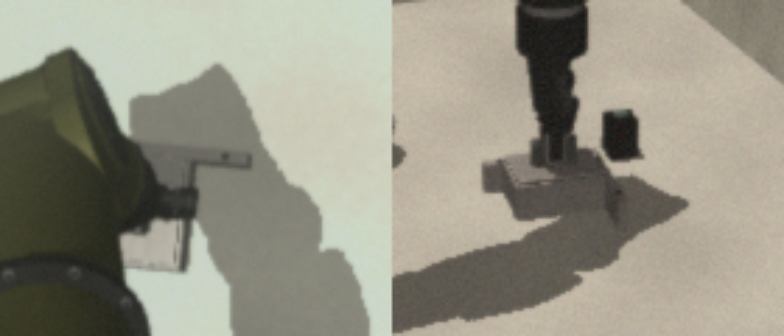

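```bash
python3 - <<'E'
from push import *
from scipy.spatial.transform import Rotation as Ro
def tilt(m=""):
    w,x,y,z=get_state()["eef_rot"]; v=-Ro.from_quat([x,y,z,w]).as_matrix()[:,2]; r=Ro.from_quat([x,y,z,w]).as_matrix()[:,0]
    print(m,"tilt n %.4f m %.4f yaw %.4f"%(v[:2]@N,v[:2]@M,np.arctan2(r[1],r[0])))
tilt("now")
n,m=.5505,.196; Z[0]=.0200
for i in range(5): go(n,m,fz=25)
tilt("Fz25")
E
```

```text
now tilt n 0.0126 m 0.0105 yaw -0.0881
cmd 0.5505 0.1960 0.0200 act 0.5443 0.1885 z0.0183 Fn -14.1 Fm -16.3 Fz 13.5 t32.5
cmd 0.5505 0.1960 0.0193 act 0.5442 0.1884 z0.0182 Fn -16.4 Fm -15.7 Fz 18.7 t32.7
cmd 0.5505 0.1960 0.0189 act 0.5443 0.1885 z0.0182 Fn -16.5 Fm -17.3 Fz 22.6 t33.0
cmd 0.5505 0.1960 0.0188 act 0.5443 0.1885 z0.0182 Fn -17.4 Fm -16.8 Fz 23.9 t33.2
cmd 0.5505 0.1960 0.0187 act 0.5442 0.1885 z0.0182 Fn -17.7 Fm -17.9 Fz 23.8 t33.5
Fz25 tilt n 0.0122 m 0.0104 yaw -0.0882
```

The tool leans 0.016 rad under the load. A small counter-tilt should level it.

```bash
python3 - <<'E'
from push import *
from scipy.spatial.transform import Rotation as Ro
def tilt(m=""):
    w,x,y,z=get_state()["eef_rot"]; v=-Ro.from_quat([x,y,z,w]).as_matrix()[:,2]
    print(m,"tilt n %.4f m %.4f"%(v[:2]@N,v[:2]@M)); return st()
for g in(.5,1.):
    d=-g*(.012*N+.010*M); b=q(A)
    r=(Ro.from_rotvec([-d[1],d[0],0])*Ro.from_quat([*b[1:],b[0]])).as_quat()
    ctrl.movel([*nm(.5505,.196),.0187],[r[3],*r[:3]],max_speed=.03); tilt(g)
ctrl.pause(.5); s=tilt("hold"); F=s["contact_force"][:2]; print("Fn,Fm",F@N,F@M,"nm",s["tcp_pos"][:2]@N,s["tcp_pos"][:2]@M)
im,W=cloud("side"); from fit import near
c=nm(.5424,.1865); P=near(W,c,.056,.036,.052); k=np.array([0,0,np.median(P[:,2])])
for i in range(4):
    X=np.c_[P[:,:2]-c,np.ones(len(P))]; g=abs(P[:,2]-X@k)<.002; k=np.linalg.lstsq(X[g],P[g,2],rcond=None)[0]
print("plate plane",k.round(4),g.sum())
E
```

```text
0.5 tilt n 0.0057 m 0.0051
 t33.7 tcp [0.5585 0.1417 0.018 ] F [-17.8 -14.7  21.8] w0.0132 g62 M [-3.07  3.58  0.14]
1.0 tilt n -0.0005 m -0.0000
 t34.0 tcp [0.5587 0.1418 0.0178] F [-15.4 -14.5  20.1] w0.0125 g62 M [-3.17  3.53  0.17]
hold tilt n -0.0004 m 0.0001
 t34.5 tcp [0.5587 0.1418 0.0178] F [-16.5 -14.5  20.2] w0.0126 g62 M [-3.16  3.59  0.11]
Fn,Fm -15.234350658735329 -15.836755802566994 nm 0.5446660818046501 0.18870888460046964
plate plane [0.0084 0.0158 0.0449] 187
```

```bash
python3 - <<'E'
from h import *
ctrl.pause(.3); st(); print(ticket.close_job())
E
```

```text
t34.8 tcp [0.5587 0.1418 0.0178] F [-17.  -15.1  20.7] w0.0131 g62 M [-3.19  3.51  0.13]
the job is handed in; nothing more can be done
None
```

I handed the job in at about 35 s of the 64 s limit. The lid is home and level, and the closed box is still held in the corner, pushed about 15 N towards each fence by the wrist reading. No verdict came back.

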